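# Set and lock the depth sleeve of a micromanipulator

## Robot

A 6-joint arm with a two-finger parallel gripper is mounted at the origin on the work surface. World frame = base frame: x ahead of the robot, y to its left, z up, the work surface at z = 0. Lengths are in m, angles in rad, forces in N, time in s.
With the tool pointing down it reaches from about 0.35 to 0.85 m from the base axis. Payload 8.1 kg.
Tool frame: the origin (TCP) lies on the mounting face of the last link; the fingertips stand 186 mm ahead of it and the grasp point (between the pads) lies 167 mm ahead of it; z points along the fingers, y is the line along which they close (so a half turn about z gives the same grasp; the last joint's range is limited). The gripper opens to 93 mm and grips with 3 to 60 N. Pads are 15 mm wide; open, the fingers measure 128 mm over their backs; the gripper's body (75 mm by 188 mm) begins 65 mm behind the grasp point.
Start: joints at [-1.419, 0.13, 1.488, -0, 1.523, -0.085], TCP at [0.141, -0.583, 0.405] pointing down, gripper open.
Joint ranges: [-2.96, 2.96], [-0.89, 2.26], [0.02, 2.5], [-1.34, 4.48], [0, 2.73], [-2.66, 2.66]. Speed limits (rad/s): [2.39, 2.39, 2.79, 3.14, 3.14, 3.14].

## Interface

Orientations are given as a rotation vector (axis times angle).
In Python, from plant import read_state, read_camera, camera_params, close_job gives the robot as it stands. The module is installed in compiled form; this text tells all that it offers.
- The arm moves only by the tool servo_tool, never from a script. Its argument "increments" is a list of rows, each an object with "slide": the shift along the tool's x, y, z in mm, a list of three; "dr": the turn, a rotation vector about the tool's x, y, z in rad, a list of three; "jaw": the closure, from 0 (fully open) to 1 (shut). In form: [{"slide": [x, y, z], "dr": [ax, ay, az], "jaw": jaw}, ...]. A call has 1 to 20 rows; each row is the pose to reach, as a shift and turn from the pose commanded when the call began, along the tool's axes at that moment; what a row does not reach only later rows make up. A row lasts 1/10 s, in which the tool goes at most 50 mm and 8.59 degrees, less where a joint would pass 70% of its speed; a pose out of reach is approached as far as the arm can. A call with a gripper value outside its range is refused whole. The fingers move at their own pace and stop on an object; "force" is the grip in N (left out, the last holds). Time passes only in rows, so rows that repeat a pose let the fingers close. It gives the time, the measured TCP pose, the force, the opening and the grip force at its end, in the units of the state.
- read_state(): the state, without advancing time (a new reading comes with each control period).
- read_camera(name): name is "side" or "top" or "wrist"; returns (picture, depth): 420x560x3 uint8, red, green, blue; 420x560 float32, m along the optical axis (not along the pixel's ray), 0 where there is no reading.
- camera_params(name): a dict with "fx", "fy", "cx", "cy" (pixels), "rvec" (rotation vector, rad) and "tvec" (3), from world to camera coordinates, as OpenCV has them. Camera axes: x right, y down, z forward; pixel columns grow to the right and rows downward; lengths in m; the calibration is good to about 2 mm. A picture is of the moment at which its call begins: read the wrist's pose just before it. camera_params takes no time and is no camera call; for the wrist camera it gives the pose at the moment of the call.
- close_job(): hands the job in; it is judged then, once.
The state is a dict: "t": time; "q": joint angles; "dq": joint speeds; "joint_torque": joint torques, N m; "tool_pos": TCP position; "orientation": TCP orientation; "force": force on the tool from outside, world axes, zero at the start; "wrist_torque": the same for the moment, N m; "opening": finger opening in m; "gripper_force": force on a finger pad.
Only numpy, scipy, OpenCV 4.12 (cv2) and the standard library are available. Lean on these libraries where they do the work, as an engineer would, in place of code of your own. Each camera call takes 0.05 s, during which the arm holds its last target. There are 200 camera calls.

## Task

Set the depth sleeve on top of the micromanipulator to 12 and lock it there: pull the sleeve up to unlock it, turn it through its clicks until line 12 stands at the pointer, and push it fully back down. Leave the dish and everything else on the bench where they are.

Things in the scene. Friction and masses are not known exactly. Their poses are not given: they have to be found in the camera images.
- manipulator: Stereotaxic micromanipulator, fixed to the bench. Origin on the bench under the centre of its white base plate (220 in x, 280 in y, top 24 above the bench). Rail, post and short arm at +x carry an upright drive column; on it sit a round housing (diameter 80, top at 190) and the depth sleeve, whose upright axis passes through this origin, its highest part. +x points from that axis to the pointer.
- sleeve_grip (a point): On the sleeve's upright axis, at gripping height (225 above the bench when down; rises with it). The sleeve is bare aluminium, 52 tall: a knurled upright cylinder, diameter 42, from 24 below to 18 above this point, over a bevelled skirt, diameter 76, whose top is 24 below this point: keep finger ends above it. x turns with the sleeve and points to its 0 line.
- zero_mark (a point): The 0 line, at the rim of the sleeve's skirt. The bevel bears 20 dark lines 18 degrees apart; 0, 5, 10 and 15 are longer and have their numeral inside them, 0 is the thickest. Seen from above the numbers rise counter-clockwise round the skirt.
- pointer (a point): Small dark upright block with a white line, on the housing's rim 43.5 mm from the sleeve's axis: the number of the line that stands at it is the setting.
- sleeve (a joint): Turn of the sleeve, rad: setting = value / 0.31416 (18 degrees a click), so 12 reads 3.770. It grows as the sleeve turns clockwise seen from above; hard stops at 0 and 19 (5.969). Raised, it clicks: a spring ball (about 0.13 N m to leave a click) draws it to the whole number when it is let go within a third of a click of it.
- sleeve_lift (a joint): Height of the sleeve, m: 0 fully down (locked), 0.008 fully up (stop). Inner tongues prevent turning until it is over 5 mm up; it goes down only on a whole number. No spring: it stays where it is left; friction takes about 10 N to pull it up, 4 N to push it down. A bright steel collar shows under the raised skirt.
- dish: Open clear petri dish, diameter 90, 15 high, lying loose on the base plate under the probe, at the manipulator's -x side. Leave it. Origin: centre of its underside (so for all that follow).
- dish_stack: Stack of three petri dishes, diameter 92, 48 high. Leave it.
- screwdriver: Yellow-handled screwdriver, 170 long, lying in front of the base plate. Leave it.
- forceps: Steel forceps, 125 long, lying beside the base plate. Leave them.
- saline_bottle: Amber bottle, diameter 64, 150 high. Leave it.
- beaker: Glass beaker, diameter 72, 85 high. Leave it.
- towel_roll: Paper towel roll on end, diameter 110, 220 high. Leave it.

How it is judged:
On the way:
1. the sleeve is pulled up, unlocked (value of joint sleeve_lift above 0.006 m), for 0.1 s.
At the end, for the whole second after the job is handed in: The sleeve stands still at 12 (within a quarter of a click, 3.69 to 3.85 rad), is fully down and locked (within 2 mm), the dish has moved less than 15 mm and every other loose thing less than 30 mm (value of joint sleeve between 3.69 and 3.85 rad and value of joint sleeve_lift below 0.002 m and velocity of joint sleeve between -0.05 and 0.05 rad/s and distance of dish from where it was at the start of the episode below 0.015 m and distance of each of dish_stack, screwdriver, forceps, saline_bottle, beaker, towel_roll from where it was at the start of the episode below 0.03 m); the robot touches nothing.
It fails at once if the dish under the probe is pushed away (distance of dish from where it was at the start of the episode above 0.02 m).
It fails at once if a bottle, beaker, roll or dish stack is knocked over (angle between any of saline_bottle, beaker, towel_roll, dish_stack's own z axis and vertical above 0.5 rad).
It also fails if it takes over 48 s, if anything falls off the work surface, if the arm or the gripper's body presses on something with over 40 N, if the wrist force passes 120 N, or if a joint passes its speed limit or range.

## Working session

There is one attempt and no reset: what is moved stays moved. The work goes in short steps, Python scripts to look and compute and a tool call to move; the robot and the scene stay as the last step left them, time stands still between calls to the robot, and variables do not carry over. Pictures are saved under pics/ and viewed, at most 10 in all, crops included, and the job is handed in when it is done.

Besides the shell and the picture viewer there is one more tool, called as name([rows], argument=value, ...), one row to a line, values as JSON. servo_tool: Moves the arm, as the interface text tells. Its arguments: {"type":"object","properties":{"increments":{"type":"array"},"force":{"type":"number"}},"required":["increments"]}

```bash
mkdir -p pics; cat > h.py <<'E'
import numpy as np, cv2
from plant import *
def P(n):
    c=camera_params(n);R=cv2.Rodrigues(np.array(c["rvec"],float))[0];return c,R,np.array(c["tvec"],float).ravel()
def px2w(n,u,v,d=None,z=None,p=None):
    c,R,t=p or P(n);r=np.array([(u-c["cx"])/c["fx"],(v-c["cy"])/c["fy"],1.]);o=-R.T@t;w=R.T@r
    return o+w*(d if d is not None else (z-o[2])/w[2])
def w2px(n,X,p=None):
    c,R,t=p or P(n);q=R@np.array(X)+t;return c["fx"]*q[0]/q[2]+c["cx"],c["fy"]*q[1]/q[2]+c["cy"]
E
python3 - <<'E'
from h import *
s=read_state();print(s)
for n in("top","side"):
    im,d=read_camera(n);np.savez(f"{n}0.npz",im=im,d=d);cv2.imwrite(f"pics/{n}0.png",im[:,:,::-1])
    c,R,t=P(n);print(n,c,-R.T@t)
E
```

```text
{'t': 0.0, 'q': array([-1.41940434e+00,  1.31132660e-01,  1.48929394e+00, -6.88775054e-06,
        1.52301343e+00, -8.53873217e-02]), 'dq': array([ 0.0007758 , -0.0002917 ,  0.00020651, -0.00011822,  0.00140601,
        0.00088157]), 'joint_torque': array([ 2.37804306e-03, -5.59835887e+01, -4.91758561e+01,  7.70059205e-02,
        3.54514306e-02, -1.35947239e-04]), 'tool_pos': array([ 0.14073544, -0.58301512,  0.40369612]), 'orientation': array([-3.11776862e+00, -3.70846309e-01,  1.06488260e-04]), 'force': array([-0.60570063,  0.36073192,  0.25654439]), 'wrist_torque': array([-0.00654347,  0.01681487,  0.00996506]), 'gripper_force': 0.0, 'opening': 0.09270230094847848}
top {'fx': 426.7698508642009, 'fy': 426.7698508642009, 'cx': 282.67760226488684, 'cy': 209.40915348213971, 'rvec': array([ 2.12537347, -2.15497611,  0.1372362 ]), 'tvec': array([-0.0073719 ,  0.5411347 ,  1.28601904])} [ 0.3519951  -0.03339352  1.34970752]
side {'fx': 504.15611432266405, 'fy': 504.15611432266405, 'cx': 285.27062079327374, 'cy': 203.2179773217358, 'rvec': array([ 2.28649849, -0.07088613,  0.01726622]), 'tvec': array([-0.52431172,  0.11688782,  1.65726467])} [ 0.46933256 -1.20136018  1.17113296]
```

View pics/top0.png

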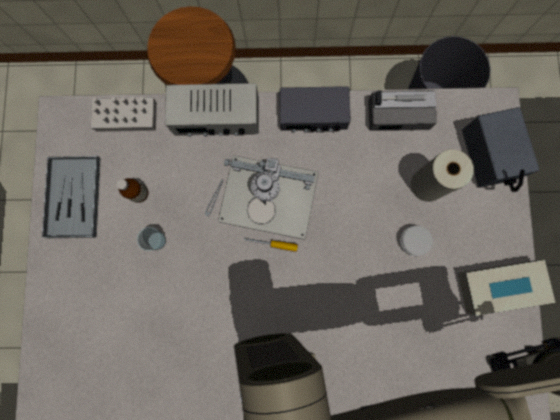

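View pics/side0.png

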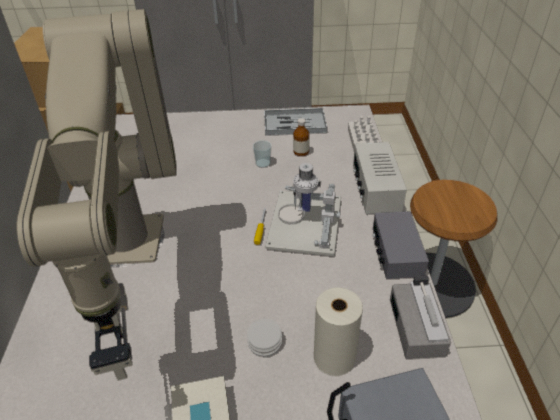

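```bash
python3 - <<'E'
from h import *
z=np.load("top0.npz");im=z["im"];d=z["d"]
c=im[140:250,205:335];cv2.imwrite("pics/crop0.png",cv2.resize(c[:,:,::-1],None,fx=6,fy=5.4,interpolation=cv2.INTER_CUBIC))
p=P("top")
for v in range(140,215,3):
    print(v,[int(1000*px2w("top",u,v,d[v,u],p=p)[2]) for u in range(246,286,2)])
print(px2w("top",264,183,z=.243,p=p))
E
```

```text
140 [3, 0, 1, -2, -1, -7, 1, 0, -2, 2, -5, 1, -1, -1, -6, 0, 2, -2, 0, 2]
143 [-4, 1, 0, -1, 2, 1, -5, -4, -2, 0, 3, -2, 2, 0, 0, 1, -5, -3, 2, 2]
146 [-3, 0, -1, 1, 3, 0, 3, 3, -1, 0, -4, 2, 2, 0, -1, 0, 1, -1, 0, -1]
149 [3, -2, 0, -2, 5, -2, -1, -7, -2, 0, -2, 0, 0, -4, -4, 0, 1, 1, -7, 0]
152 [4, -4, 3, -2, 1, 0, 2, 1, 1, 3, -2, -1, -4, 0, 2, -1, -1, -3, -2, -2]
155 [1, 3, 0, -1, -1, 0, -1, 2, -1, -3, -4, -2, 1, 1, 4, -2, 1, 1, -3, -4]
158 [23, 21, -1, 1, 0, 0, 0, 0, -5, 1, 5, 141, 140, 59, 64, 0, 0, 0, 0, 0]
161 [18, 26, 24, 25, 22, 21, 24, 134, 132, 19, 141, 150, 156, 150, 148, 148, 0, -3, 0, 0]
164 [65, 62, 59, 59, 61, 28, 23, 137, 135, 134, 140, 151, 153, 155, 148, 144, 22, -2, -6, -1]
167 [62, 64, 60, 56, 56, 65, 63, 60, 63, 61, 145, 139, 139, 156, 145, 141, 74, 67, 22, 20]
170 [25, 47, 54, 55, 57, 58, 61, 63, 62, 65, 133, 194, 140, 137, 144, 1349, 72, 62, 57, 65]
173 [22, 23, 23, 23, 21, 26, 21, 194, 191, 199, 195, 196, 190, 137, 73, 72, 75, 57, 59, 57]
176 [21, 27, 24, 25, 26, 197, 200, 247, 244, 242, 242, 243, 194, 198, 191, 76, 66, 52, 57, 59]
179 [25, 25, 23, 25, 197, 1
[... 425 characters left out ...]
02, 198, 200, 200, 194, 187, 21, 23, 25]
194 [25, 24, 26, 17, 191, 196, 196, 200, 196, 201, 195, 200, 198, 195, 196, 189, 23, 24, 22, 21]
197 [21, 24, 26, 18, 40, 186, 195, 193, 199, 196, 199, 195, 197, 190, 184, 25, 20, 21, 21, 21]
200 [27, 22, 26, 25, 26, 28, 27, 23, 178, 182, 184, 179, 174, 22, 26, 24, 22, 23, 23, 24]
203 [1349, 18, 28, 27, 27, 31, 34, 26, 28, 125, 28, 29, 30, 32, 28, 23, 25, 23, 25, 20]
206 [26, 23, 27, 26, 26, 25, 27, 26, 27, 31, 29, 26, 32, 28, 26, 20, 23, 24, 26, 20]
209 [24, 28, 24, 30, 27, 29, 26, 35, 25, 31, 27, 33, 27, 33, 27, 26, 24, 28, 25, 15]
212 [22, 34, 26, 34, 33, 27, 32, 27, 27, 26, 29, 27, 30, 26, 33, 24, 26, 30, 22, 22]
[0.58285478 0.03077605 0.243     ]
```

View pics/crop0.png

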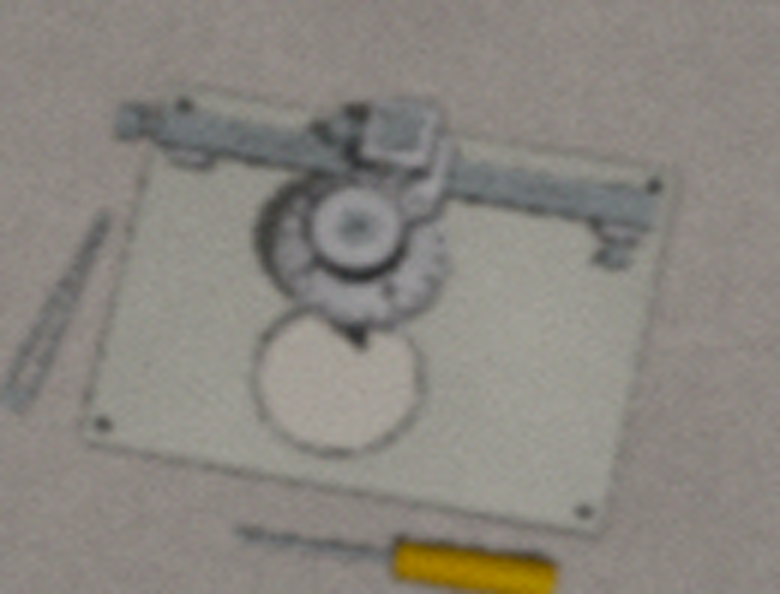

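```bash
cat >> h.py <<'E'
from scipy.spatial.transform import Rotation as Ro
def yaw(R): return np.degrees(np.arctan2(R[1,0],R[0,0]))
def go(pos,yawdeg):
    "slide and dr to a tool-down pose whose tool x axis has the given yaw"
    s=read_state();R=Ro.from_rotvec(s["orientation"])
    Rd=Ro.from_euler("ZX",[yawdeg,180],degrees=True)
    print("slide",(R.inv().apply(np.array(pos)-s["tool_pos"])*1000).round(1),"dr",(R.inv()*Rd).as_rotvec().round(4))
E
python3 - <<'E'
from h import *
z=np.load("top0.npz");d=z["d"];p=P("top")
q=np.array([px2w("top",u,v,d[v,u],p=p) for v in range(172,194) for u in range(252,278)])
q=q[(q[:,2]>.232)&(q[:,2]<.255)];print(len(q),q.mean(0),q.min(0),q.max(0))
f=lambda x,y,Z:px2w("top",205+x/6-.4,140+y/5.4-.4,z=Z,p=p)
print("axis",f(356,222,.243))
a,b,c,e=[f(x,y,.024) for x,y in((103,425),(585,512),(185,105),(655,185))]
print("plate",(a+b+c+e)/4,[np.degrees(np.arctan2(v[1],v[0])) for v in(a-b,c-e,c-a,e-b)])
print("skirt centre", f(356,245,.2))
s=read_state();R=Ro.from_rotvec(s["orientation"]).as_matrix();print(R.round(3),yaw(R))
c,Rc,t=P("wrist");print(c, "cam in tool",R.T@(-Rc.T@t-s["tool_pos"]),"\n",(R.T@Rc.T).round(3))
E
```

```text
209 [0.58543453 0.03124306 0.24254363] [0.56503429 0.00996608 0.23361844] [0.60771764 0.05235468 0.24883948]
axis [0.58903571 0.03091286 0.243     ]
plate [0.58627387 0.03059417 0.024     ] [np.float64(77.8166139538759), np.float64(78.09203593117176), np.float64(-12.543680942982592), np.float64(-11.966473139560303)]
skirt centre [0.58631054 0.03348811 0.2       ]
[[ 0.972  0.235 -0.   ]
 [ 0.235 -0.972  0.002]
 [ 0.    -0.002 -1.   ]] 13.568874050392498
{'fx': 357.8419387917031, 'fy': 357.8419387917031, 'cx': 275.66770481891837, 'cy': 213.25418059086783, 'rvec': array([-2.27657592,  1.79363617,  0.27019508]), 'tvec': array([-0.59868796, -0.03423024,  0.39234692])} cam in tool [ 8.11233822e-02 -8.80328806e-05  1.99403110e-02] 
 [[-0.001 -0.956 -0.292]
 [ 1.    -0.001 -0.001]
 [ 0.001 -0.292  0.956]]
```

```bash
python3 -c "
from h import *
go([.586,.031,.5],40)"
```

```text
slide [ 576.9 -492.6  -95.3] dr [-0.0016 -0.0005 -0.4613]
```

servo_tool([
  {"slide": [0, 0, -50], "dr": [0, 0, 0], "jaw": 0},
  {"slide": [30, -25, -95], "dr": [0, 0, -0.1], "jaw": 0},
  {"slide": [577, -493, -95], "dr": [0, 0, -0.461], "jaw": 0},
  {"slide": [577, -493, -95], "dr": [0, 0, -0.461], "jaw": 0},
  {"slide": [577, -493, -95], "dr": [0, 0, -0.461], "jaw": 0},
  {"slide": [577, -493, -95], "dr": [0, 0, -0.461], "jaw": 0},
  {"slide": [577, -493, -95], "dr": [0, 0, -0.461], "jaw": 0},
  {"slide": [577, -493, -95], "dr": [0, 0, -0.461], "jaw": 0},
  {"slide": [577, -493, -95], "dr": [0, 0, -0.461], "jaw": 0},
  {"slide": [577, -493, -95], "dr": [0, 0, -0.461], "jaw": 0},
  {"slide": [577, -493, -95], "dr": [0, 0, -0.461], "jaw": 0},
  {"slide": [577, -493, -95], "dr": [0, 0, -0.461], "jaw": 0},
  {"slide": [577, -493, -95], "dr": [0, 0, -0.461], "jaw": 0},
  {"slide": [577, -493, -95], "dr": [0, 0, -0.461], "jaw": 0},
  {"slide": [577, -493, -95], "dr": [0, 0, -0.461], "jaw": 0},
  {"slide": [577, -493, -95], "dr": [0, 0, -0.461], "jaw": 0},
  {"slide": [577, -493, -95], "dr": [0, 0, -0.461], "jaw": 0},
  {"slide": [577, -493, -95], "dr": [0, 0, -0.461], "jaw": 0},
  {"slide": [577, -493, -95], "dr": [0, 0, -0.461], "jaw": 0},
  {"slide": [577, -493, -95], "dr": [0, 0, -0.461], "jaw": 0},
])

```text
t: 2.1
tool_pos: [0.5856, 0.0304, 0.4996]
orientation: [2.953, 1.073, -0.001]
force: [0.5, -0.1, 0.3]
opening: 0.0928
gripper_force: 0.0
```

```bash
python3 - <<'E'
from h import *
s=read_state();print(s["q"],s["dq"].round(3));p=P("wrist");im,d=read_camera("wrist");np.savez("w1.npz",im=im,d=d)
A=[.586,.031]
u,v=w2px("wrist",A+[.2],p);print(u,v)
a=np.radians(-12.2);print("pointer",w2px("wrist",[A[0]+.0435*np.cos(a),A[1]+.0435*np.sin(a),.195],p))
print("top",w2px("wrist",A+[.243],p))
q=np.array([px2w("wrist",i,j,d[j,i],p=p) for j in range(0,420,2) for i in range(0,560,2) if d[j,i]>0])
q=q[(q[:,2]>.237)&(q[:,2]<.25)];print(len(q),q.mean(0),np.median(q,0),q.min(0),q.max(0))
u,v=int(u),int(v);c=im[max(0,v-85):v+85,max(0,u-100):u+100]
print(max(0,u-100),max(0,v-85))
cv2.imwrite("pics/w1.png",cv2.resize(c[:,:,::-1],None,fx=3.5,fy=3.5,interpolation=cv2.INTER_CUBIC))
E
```

```text
[-3.53924671e-02  7.44930832e-02  1.37685318e+00 -4.57389218e-04
  1.69075761e+00  8.38420975e-01] [-0.012 -0.013  0.002  0.001 -0.001  0.001]
276.10725319068314 207.489762074452
pointer (np.float64(318.77543368698844), np.float64(173.83586867352977))
top (np.float64(276.13123957814906), np.float64(224.54309561495936))
694 [0.59079765 0.03138385 0.24300771] [0.59105897 0.03156977 0.24317575] [0.56893541 0.00963188 0.2370896 ] [0.61101924 0.05152581 0.24571207]
176 122
```

View pics/w1.png

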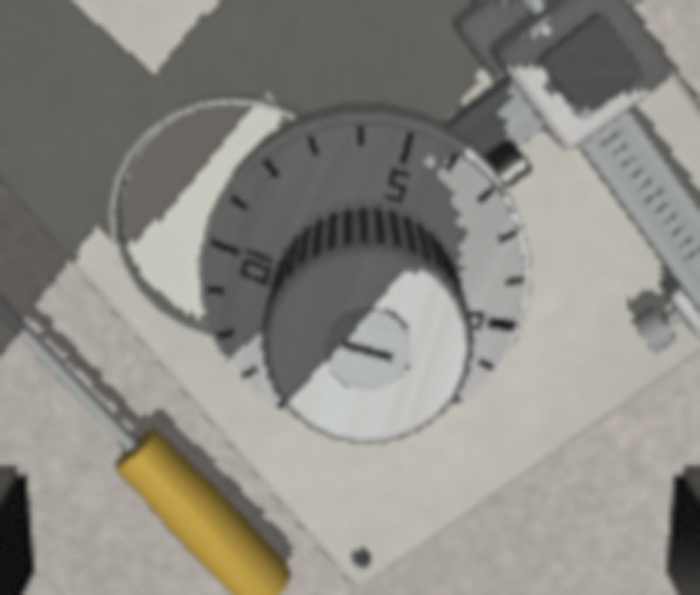

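```bash
python3 - <<'E'
from h import *
p=P("wrist")
w=lambda x,y,z:px2w("wrist",176+x/3.5-.4,122+y/3.5-.4,z=z,p=p)
L={0:(500,322),1:(513,280),2:(507,237),3:(487,195),4:(453,158),5:(405,148),6:(361,135),7:(313,145),8:(271,167),9:(238,202),10:(222,245),11:(215,290),12:(225,333),13:(249,373)}
pts=np.array([w(*L[k],.196) for k in L]);ks=np.array(list(L))
M=np.c_[2*pts[:,:2],np.ones(len(pts))];s=np.linalg.lstsq(M,(pts[:,:2]**2).sum(1),rcond=None)[0]
print("centre",s[:2],"r",np.sqrt(s[2]+s[0]**2+s[1]**2))
b=np.degrees(np.arctan2(pts[:,1]-s[1],pts[:,0]-s[0]));print((np.unwrap(b,period=360)-18*ks).round(1))
for z in(.19,.195,.2):
    q=w(503,158,z);print("pointer",q,np.degrees(np.arctan2(q[1]-s[1],q[0]-s[0])),np.hypot(*(q[:2]-s[:2])))
q=w(366,338,.243);print("top",q)
d=np.load("w1.npz")["d"];j,i=int(122+158/3.5),int(176+503/3.5)
print([[px2w("wrist",a,b,d[b,a],p=p).round(3).tolist() for a in range(i-2,i+4,2)] for b in range(j-2,j+6,2)])
z=np.load("side0.npz")["d"];p=P("side")
Q=np.array([px2w("side",a,b,z[b,a],p=p) for b in range(150,190) for a in range(290,320)])
Q=Q[(Q[:,2]>.238)&(Q[:,2]<.255)&(abs(Q[:,0]-.588)<.03)];print(len(Q),Q.mean(0),Q.min(0),Q.max(0))
E
```

```text
centre [0.59005088 0.03051137] r 0.03483792207865561
[-66.3 -66.6 -67.4 -67.3 -66.5 -66.4 -67.  -66.6 -66.7 -66.2 -66.  -65.7
 -66.  -65.2]
pointer [0.6328776  0.02402759 0.19      ] -8.608953542499338 0.04331474723533476
pointer [0.63313314 0.025036   0.195     ] -7.2429461250240275 0.04342880804075485
pointer [0.63338869 0.02604442 0.2       ] -5.884862364903544 0.04356741675666591
top [0.59138472 0.03158797 0.243     ]
[[[0.632, 0.024, 0.177], [0.633, 0.023, 0.181], [0.635, 0.023, 0.187]], [[0.631, 0.024, 0.183], [0.633, 0.024, 0.189], [0.634, 0.023, 0.192]], [[0.63, 0.024, 0.19], [0.631, 0.023, 0.192], [0.633, 0.022, 0.192]], [[0.629, 0.023, 0.192], [0.63, 0.022, 0.192], [0.631, 0.021, 0.192]]]
100 [0.59217477 0.02528355 0.24206425] [5.71465790e-01 2.68210372e-04 2.38200054e-01] [0.61124715 0.04828149 0.2465982 ]
```

```bash
python3 -c "
from h import *
go([.589,.030,.48],130)"
```

```text
slide [ 2.5  2.4 19.8] dr [-1.0000e-04  3.0000e-04 -1.5726e+00]
```

servo_tool([
  {"slide": [2.5, 2.4, 20], "dr": [0, 0, -1.572], "jaw": 0},
  {"slide": [2.5, 2.4, 20], "dr": [0, 0, -1.572], "jaw": 0},
  {"slide": [2.5, 2.4, 20], "dr": [0, 0, -1.572], "jaw": 0},
  {"slide": [2.5, 2.4, 20], "dr": [0, 0, -1.572], "jaw": 0},
  {"slide": [2.5, 2.4, 20], "dr": [0, 0, -1.572], "jaw": 0},
  {"slide": [2.5, 2.4, 20], "dr": [0, 0, -1.572], "jaw": 0},
  {"slide": [2.5, 2.4, 20], "dr": [0, 0, -1.572], "jaw": 0},
  {"slide": [2.5, 2.4, 20], "dr": [0, 0, -1.572], "jaw": 0},
  {"slide": [2.5, 2.4, 20], "dr": [0, 0, -1.572], "jaw": 0},
  {"slide": [2.5, 2.4, 20], "dr": [0, 0, -1.572], "jaw": 0},
  {"slide": [2.5, 2.4, 20], "dr": [0, 0, -1.572], "jaw": 0},
  {"slide": [2.5, 2.4, 20], "dr": [0, 0, -1.572], "jaw": 0},
  {"slide": [2.5, 2.4, 20], "dr": [0, 0, -1.572], "jaw": 0},
  {"slide": [2.5, 2.4, 20], "dr": [0, 0, -1.572], "jaw": 0},
])

```text
t: 3.55
tool_pos: [0.5893, 0.0306, 0.4799]
orientation: [1.33, 2.846, 0.0]
force: [-0.2, 0.0, -0.1]
opening: 0.0931
gripper_force: 0.0
```

```bash
python3 - <<'E'
from h import *
s=read_state();print(s["t"],s["q"].round(3),s["tool_pos"],yaw(Ro.from_rotvec(s["orientation"]).as_matrix()));p=P("wrist");im,d=read_camera("wrist")
q=np.array([px2w("wrist",i,j,d[j,i],p=p) for j in range(0,420) for i in range(0,560) if d[j,i]>0])
q=q[(q[:,2]>.240)&(q[:,2]<.25)&(np.hypot(q[:,0]-.588,q[:,1]-.03)<.04)];print(len(q),q.mean(0),np.median(q,0),(np.percentile(q,1,0)+np.percentile(q,99,0))/2)
E
```

```text
3.55 [-0.035  0.085  1.402 -0.     1.655 -0.731] [0.58929585 0.03056994 0.47993923] 129.89595843741913
3068 [0.58903618 0.03100794 0.24308701] [0.58887793 0.03117385 0.24312412] [0.58947993 0.03050982 0.24269955]
```

servo_tool([
  {"slide": [0, 0, 45], "dr": [0, 0, 0], "jaw": 0},
  {"slide": [0, 0, 80], "dr": [0, 0, 0], "jaw": 0},
  {"slide": [0, 0, 87], "dr": [0, 0, 0], "jaw": 0},
  {"slide": [0, 0, 87], "dr": [0, 0, 0], "jaw": 0},
  {"slide": [0, 0, 87], "dr": [0, 0, 0], "jaw": 0.4},
  {"slide": [0, 0, 87], "dr": [0, 0, 0], "jaw": 0.5},
  {"slide": [0, 0, 87], "dr": [0, 0, 0], "jaw": 1},
  {"slide": [0, 0, 87], "dr": [0, 0, 0], "jaw": 1},
  {"slide": [0, 0, 87], "dr": [0, 0, 0], "jaw": 1},
  {"slide": [0, 0, 87], "dr": [0, 0, 0], "jaw": 1},
  {"slide": [0, 0, 87], "dr": [0, 0, 0], "jaw": 1},
], force=35)

```text
t: 4.7
tool_pos: [0.5895, 0.0311, 0.3927]
orientation: [-1.326, -2.848, -0.0]
force: [1.8, 1.7, 0.8]
opening: 0.0418
gripper_force: 21.6
```

servo_tool([
  {"slide": [0, 0, 0], "dr": [0, 0, 0], "jaw": 1},
  {"slide": [0, 0, 0], "dr": [0, 0, 0], "jaw": 1},
  {"slide": [0, 0, -2], "dr": [0, 0, 0], "jaw": 1},
  {"slide": [0, 0, -4], "dr": [0, 0, 0], "jaw": 1},
  {"slide": [0, 0, -6], "dr": [0, 0, 0], "jaw": 1},
  {"slide": [0, 0, -8], "dr": [0, 0, 0], "jaw": 1},
  {"slide": [0, 0, -8.5], "dr": [0, 0, 0], "jaw": 1},
  {"slide": [0, 0, -8.5], "dr": [0, 0, 0], "jaw": 1},
  {"slide": [0, 0, -8.5], "dr": [0, 0, 0], "jaw": 1},
])

```text
t: 5.6
tool_pos: [0.5895, 0.0312, 0.4001]
orientation: [-1.326, -2.847, 0.0]
force: [4.8, 0.6, -8.9]
opening: 0.0411
gripper_force: 35.0
```

```bash
python3 - <<'E'
from h import *
s=read_state();print(s["t"],s["tool_pos"],s["force"],s["wrist_torque"],s["gripper_force"])
im,d=read_camera("side");cv2.imwrite("pics/s1.png",cv2.resize(im[150:220,270:350,::-1],None,fx=7,fy=7,interpolation=cv2.INTER_CUBIC))
E
```

```text
5.6 [0.58954029 0.03117038 0.40012959] [ 4.82501012  0.55033584 -8.88486345] [ 0.12264171 -1.21930014  0.0021364 ] 34.99802827835083
```

View pics/s1.png

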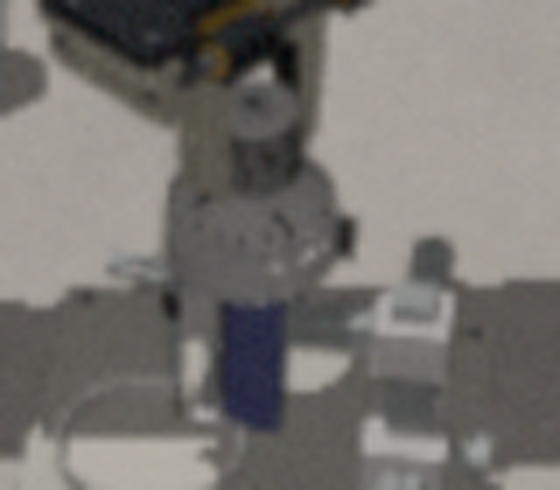

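servo_tool([
  {"slide": [0, 0, -0.5], "dr": [0, 0, 0.08], "jaw": 1},
  {"slide": [0, 0, -0.5], "dr": [0, 0, 0.16], "jaw": 1},
  {"slide": [0, 0, -0.5], "dr": [0, 0, 0.24], "jaw": 1},
  {"slide": [0, 0, -0.5], "dr": [0, 0, 0.314], "jaw": 1},
  {"slide": [0, 0, -0.5], "dr": [0, 0, 0.314], "jaw": 1},
])

```text
t: 6.15
tool_pos: [0.5897, 0.0313, 0.4007]
orientation: [-1.759, -2.603, -0.001]
force: [6.3, 1.1, -9.9]
opening: 0.0412
gripper_force: 35.0
```

```bash
python3 - <<'E'
from h import *
s=read_state();R=Ro.from_rotvec(s["orientation"]).as_matrix();print(s["t"],s["tool_pos"],s["force"],s["wrist_torque"],yaw(R))
p=P("wrist");im,d=read_camera("wrist");print(w2px("wrist",[.589,.031,.208],p))
cv2.imwrite("pics/w2.png",im[:,:,::-1])
E
```

```text
6.15 [0.58974797 0.03129605 0.40073679] [ 6.28403581  1.09783362 -9.9335528 ] [ 0.17728826 -1.48901489  0.08795696] 111.91388515138716
(np.float64(274.90129758245735), np.float64(266.04377402976473))
```

View pics/w2.png

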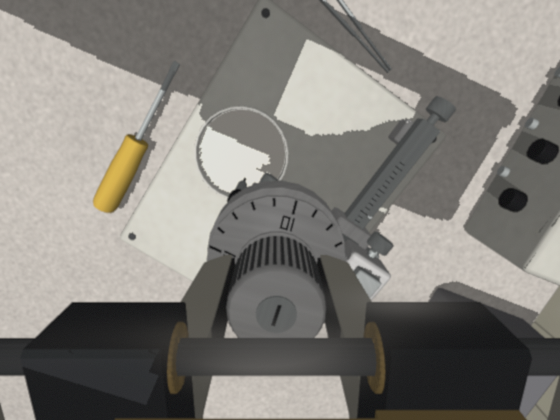

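```bash
python3 - <<'E'
from h import *
q=px2w("wrist",294,207,z=.205);print(q,np.degrees(np.arctan2(q[1]-.031,q[0]-.589)), "expect 95.5 if 4, 113.5 if 3")
E
```

```text
[0.58624174 0.06394153 0.205     ] 94.7863281807604 expect 95.5 if 4, 113.5 if 3
```

servo_tool([
  {"slide": [0, 0, 0], "dr": [0, 0, 0.12], "jaw": 1},
  {"slide": [0, 0, 0], "dr": [0, 0, 0.24], "jaw": 1},
  {"slide": [0, 0, 0], "dr": [0, 0, 0.36], "jaw": 1},
  {"slide": [0, 0, 0], "dr": [0, 0, 0.48], "jaw": 1},
  {"slide": [0, 0, 0], "dr": [0, 0, 0.6], "jaw": 1},
  {"slide": [0, 0, 0], "dr": [0, 0, 0.72], "jaw": 1},
  {"slide": [0, 0, 0], "dr": [0, 0, 0.84], "jaw": 1},
  {"slide": [0, 0, 0], "dr": [0, 0, 0.96], "jaw": 1},
  {"slide": [0, 0, 0], "dr": [0, 0, 1.08], "jaw": 1},
  {"slide": [0, 0, 0], "dr": [0, 0, 1.2], "jaw": 1},
  {"slide": [0, 0, 0], "dr": [0, 0, 1.257], "jaw": 1},
  {"slide": [0, 0, 0], "dr": [0, 0, 1.257], "jaw": 1},
])

```text
t: 7.4
tool_pos: [0.5905, 0.0309, 0.4009]
orientation: [2.952, 1.071, 0.005]
force: [14.2, 0.6, -13.0]
opening: 0.0415
gripper_force: 35.0
```

servo_tool([
  {"slide": [0, 0, 0], "dr": [0, 0, 0.12], "jaw": 1},
  {"slide": [0, 0, 0], "dr": [0, 0, 0.24], "jaw": 1},
  {"slide": [0, 0, 0], "dr": [0, 0, 0.36], "jaw": 1},
  {"slide": [0, 0, 0], "dr": [0, 0, 0.48], "jaw": 1},
  {"slide": [0, 0, 0], "dr": [0, 0, 0.6], "jaw": 1},
  {"slide": [0, 0, 0], "dr": [0, 0, 0.72], "jaw": 1},
  {"slide": [0, 0, 0], "dr": [0, 0, 0.84], "jaw": 1},
  {"slide": [0, 0, 0], "dr": [0, 0, 0.96], "jaw": 1},
  {"slide": [0, 0, 0], "dr": [0, 0, 1.08], "jaw": 1},
  {"slide": [0, 0, 0], "dr": [0, 0, 1.2], "jaw": 1},
  {"slide": [0, 0, 0], "dr": [0, 0, 1.257], "jaw": 1},
  {"slide": [0, 0, 0], "dr": [0, 0, 1.257], "jaw": 1},
  {"slide": [0, 0, 0], "dr": [0, 0, 1.257], "jaw": 1},
])

```text
t: 8.7
tool_pos: [0.5906, 0.0299, 0.4009]
orientation: [3.018, -0.867, 0.006]
force: [14.2, -5.5, -14.1]
opening: 0.0416
gripper_force: 35.0
```

```bash
python3 - <<'E'
from h import *
s=read_state();R=Ro.from_rotvec(s["orientation"]).as_matrix();print(s["t"],s["q"].round(3),s["tool_pos"],s["force"],s["wrist_torque"],yaw(R))
p=P("wrist");im,d=read_camera("wrist")
for k in range(20):
    b=np.radians(-12.2+18*(k-12));print(k,np.round(w2px("wrist",[.589+.035*np.cos(b),.031+.035*np.sin(b),.205],p)),end=" ")
cv2.imwrite("pics/w3.png",cv2.resize(im[150:330,165:385,::-1],None,fx=3.3,fy=3.3,interpolation=cv2.INTER_CUBIC))
E
```

```text
8.7 [-3.500e-02  1.070e-01  1.520e+00 -2.000e-03  1.511e+00  2.095e+00] [0.59057934 0.02990575 0.40092049] [ 14.15775993  -5.51497329 -14.09151732] [-0.96501385 -2.65287238  0.0160185 ] -32.05581387379406
0 [258. 321.] 1 [277. 323.] 2 [296. 320.] 3 [314. 312.] 4 [328. 299.] 5 [337. 283.] 6 [340. 265.] 7 [337. 246.] 8 [328. 229.] 9 [313. 215.] 10 [294. 207.] 11 [273. 204.] 12 [252. 208.] 13 [234. 218.] 14 [220. 232.] 15 [212. 250.] 16 [210. 269.] 17 [215. 286.] 18 [226. 302.] 19 [240. 314.]
```

View pics/w3.png

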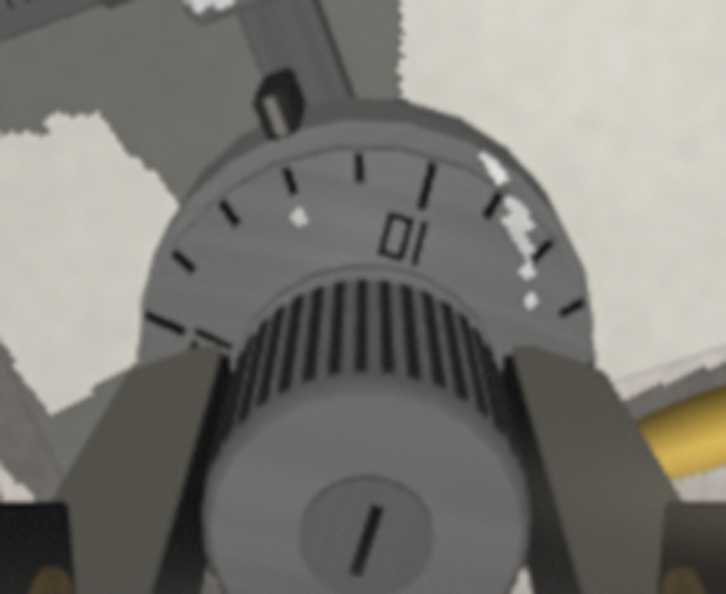

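servo_tool([
  {"slide": [0, 0, 2], "dr": [0, 0, 0], "jaw": 1},
  {"slide": [0, 0, 4], "dr": [0, 0, 0], "jaw": 1},
  {"slide": [0, 0, 6], "dr": [0, 0, 0], "jaw": 1},
  {"slide": [0, 0, 8], "dr": [0, 0, 0], "jaw": 1},
  {"slide": [0, 0, 9.5], "dr": [0, 0, 0], "jaw": 1},
  {"slide": [0, 0, 10.5], "dr": [0, 0, 0], "jaw": 1},
  {"slide": [0, 0, 10.5], "dr": [0, 0, 0], "jaw": 1},
  {"slide": [0, 0, 10.5], "dr": [0, 0, 0], "jaw": 1},
])

```text
t: 9.55
tool_pos: [0.5905, 0.0299, 0.3935]
orientation: [3.019, -0.867, 0.009]
force: [5.5, -6.7, 2.1]
opening: 0.0415
gripper_force: 35.0
```

servo_tool([
  {"slide": [0, 0, 1], "dr": [0, 0, 0], "jaw": 1},
  {"slide": [0, 0, 2], "dr": [0, 0, 0], "jaw": 1},
  {"slide": [0, 0, 2], "dr": [0, 0, 0], "jaw": 1},
  {"slide": [0, 0, 2], "dr": [0, 0, 0], "jaw": 1},
])

```text
t: 9.95
tool_pos: [0.5904, 0.0299, 0.3926]
orientation: [3.019, -0.867, 0.01]
force: [2.0, -6.2, 8.8]
opening: 0.0413
gripper_force: 35.0
```

servo_tool([
  {"slide": [0, 0, 1], "dr": [0, 0, 0], "jaw": 1},
  {"slide": [0, 0, 2], "dr": [0, 0, 0], "jaw": 1},
  {"slide": [0, 0, 2], "dr": [0, 0, 0], "jaw": 1},
  {"slide": [0, 0, 2], "dr": [0, 0, 0], "jaw": 1},
])

```text
t: 10.35
tool_pos: [0.5904, 0.0299, 0.3925]
orientation: [3.019, -0.867, 0.012]
force: [-3.1, -5.8, 19.5]
opening: 0.0414
gripper_force: 35.0
```

servo_tool([
  {"slide": [0, 0, -2.5], "dr": [0, 0, 0], "jaw": 0.9},
  {"slide": [0, 0, -2.5], "dr": [0, 0, 0], "jaw": 0},
  {"slide": [0, 0, -2.5], "dr": [0, 0, 0], "jaw": 0},
  {"slide": [0, 0, -2.5], "dr": [0, 0, 0], "jaw": 0},
  {"slide": [0, 0, -2.5], "dr": [0, 0, 0], "jaw": 0},
  {"slide": [0, 0, -2.5], "dr": [0, 0, 0], "jaw": 0},
  {"slide": [0, 0, -2.5], "dr": [0, 0, 0], "jaw": 0},
  {"slide": [0, 0, -50], "dr": [0, 0, 0], "jaw": 0},
  {"slide": [0, 0, -90], "dr": [0, 0, 0], "jaw": 0},
  {"slide": [0, 0, -110], "dr": [0, 0, 0], "jaw": 0},
  {"slide": [0, 0, -110], "dr": [0, 0, 0], "jaw": 0},
  {"slide": [0, 0, -110], "dr": [0, 0, 0], "jaw": 0},
])

```text
t: 11.55
tool_pos: [0.5895, 0.0311, 0.4969]
orientation: [-3.02, 0.865, -0.0]
force: [0.2, 0.1, -0.6]
opening: 0.0932
gripper_force: 0.0
```

```bash
python3 - <<'E'
from h import *
s=read_state();print(s["t"],s["tool_pos"],s["force"],s["opening"])
p=P("wrist");im,d=read_camera("wrist")
q=np.array([px2w("wrist",i,j,d[j,i],p=p) for j in range(420) for i in range(560) if d[j,i]>0])
q=q[(q[:,2]>.23)&(q[:,2]<.26)&(np.hypot(q[:,0]-.589,q[:,1]-.031)<.018)];print(len(q),np.median(q,0))
u,v=map(int,w2px("wrist",[.589,.031,.2],p));c=im[v-85:v+85,u-100:u+100,::-1]
cv2.imwrite("pics/w4.png",cv2.resize(c,None,fx=3.5,fy=3.5,interpolation=cv2.INTER_CUBIC))
E
```

```text
11.55 [0.58951468 0.03113693 0.49685543] [ 0.24544957  0.05525026 -0.57841646] 0.0931714150652007
2011 [0.58940012 0.03059077 0.24340042]
```

View pics/w4.png

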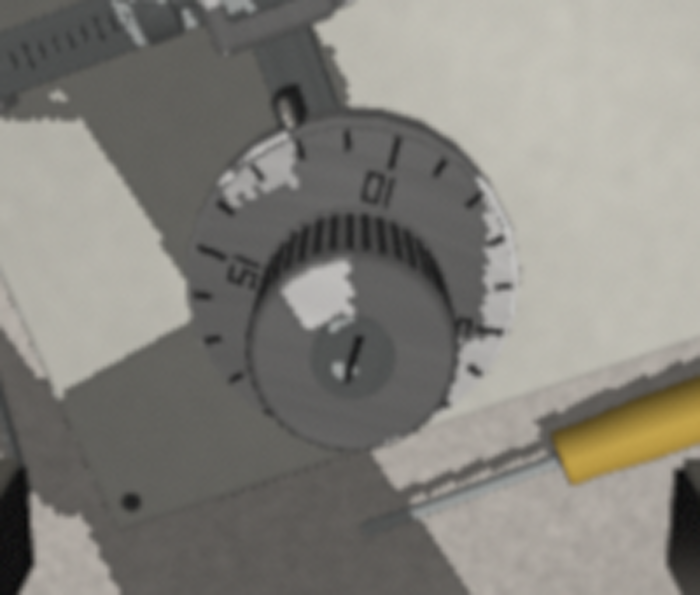

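The picture shows line 10 at (395,152), 11 at (348,140) and 12 at (300,147), in line with the pointer at (290,108). The sleeve's top measures 0.2434 m, so it is fully down.

```bash
python3 -c "
from plant import *
print(close_job())"
```

```text
the job is handed in; nothing more can be done
None
```

The sleeve is set to 12 and pushed fully down (its top is back at 243 mm); the gripper has let go and risen clear, and the job is handed in, though no verdict came back.

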